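Slide the tall battery pack home into its charging bay

ROBOT

A 6-joint arm with a two-finger parallel gripper is mounted at the origin on a cart in front of the work surface, level with it; the furniture and walls round the work are solid. World frame = base frame: x ahead of the robot, y to its left, z up, the work surface at z = 0. Lengths are in mm, angles in rad, forces in N, time in s.
With the tool pointing down it reaches from about 300 to 775 mm from the base axis. Payload 14.6 kg.
Tool frame: the origin (TCP) lies between the finger pads; the fingertips stand 25 mm ahead of it and the grasp point (between the pads) lies 6 mm ahead of it; z points along the fingers, y is the line along which they close (so a half turn about z gives the same grasp; the last joint's range is limited). The gripper opens to 94 mm and grips with 3 to 60 N. Pads are 16 mm wide; open, the fingers measure 119 mm over their backs; the gripper's body (75 mm by 177 mm) begins 78 mm behind the grasp point.
Start: joints at [-1.341, 0.3, 1.521, -0, 1.321, -0.067], TCP at [160.847, -525.945, 230.446] pointing down, gripper open.
Joint ranges: [-3.03, 3.03], [-0.79, 2.21], [0.23, 2.52], [-1.04, 4.18], [0, 3.07], [-2.55, 2.55]. Speed limits (rad/s): [2.22, 2.22, 2.57, 3.14, 3.14, 3.14].

INTERFACE

Orientations are given as [roll, pitch, yaw] about the fixed x, y, z axes, in that order (R = Rz(yaw) Ry(pitch) Rx(roll)).
In Python, from cell import manip gives the robot as it stands. The module is installed in compiled form; this text tells all that it offers.
- The arm moves only by the tool step_arm, never from a script. Its argument "series" is one flat list of numbers, 5 for each row, row after row: the shift along the world's x, y, z in mm, then the turn about the world's z in rad, then the closure, from 0 (fully open) to 1 (shut). In form: [dx, dy, dz, spin, jaw, dx, dy, dz, spin, jaw, ...]. A call has 1 to 20 rows; each row shifts and turns the commanded pose from where the row before left it; what a row does not reach is not made up. A row lasts 1/8 s, in which the tool goes at most 62.5 mm and 10.7 degrees, less where a joint would pass 70% of its speed; a pose out of reach is approached as far as the arm can. A call is refused whole if a number of a shift passes 62.5 or a number of a turn 0.188, either way. A call with a gripper value outside its range is refused whole. The fingers move at their own pace and stop on an object; "squeeze" is the grip in N (left out, the last holds). Time passes only in rows, so rows that do not move let the fingers close. It gives the time, the measured TCP pose, the force, the opening and the grip force at its end, in the units of the state.
- manip.read_state(): the state, without advancing time (a new reading comes with each control period).
- manip.camera(name): name is "scene" or "side" or "wrist"; returns (picture, depth): 384x512x3 uint8, blue, green, red; 384x512 float32, mm along the optical axis (not along the pixel's ray), 0 where there is no reading.
- manip.camera_info(name): a dict with "fovy" (degrees; the focal length in pixels is half the picture's height over the tangent of half this angle, whatever the lens; pixels are square), "cx", "cy" (the principal point, pixels), "k1" (the pictures are not rectified: a ray, as slopes to the right and down, at radius r is drawn at 1 + k1 r^2 times it, then the intrinsics apply), "eye" and "orientation" of the camera in the world. Camera axes: x right, y down, z forward; pixel columns grow to the right and rows downward; lengths in mm; the calibration is good to about 2 mm. A picture is of the moment at which its call begins: read the wrist's pose just before it. camera_info takes no time and is no camera call; for the wrist camera it gives the pose at the moment of the call.
- manip.sign_off(): hands the job in; it is judged then, once.
The state is a dict: "clock": time; "joints": joint angles; "qd": joint speeds; "effort": joint torques, N m; "eef_pos": TCP position; "eef_rot": TCP orientation; "wrist_force": force on the tool from outside, world axes, zero at the start; "moment": the same for the moment, N m; "finger_gap": finger opening in mm; "finger_force": force on a finger pad.
Only numpy, scipy, OpenCV 4.12 (cv2) and the standard library are available. Lean on these libraries where they do the work, as an engineer would, in place of code of your own. Each camera call takes 0.05 s, during which the arm holds its last target. There are 200 camera calls.

TASK

Push the tall grey battery pack along the bench with the fingertips, low down near its base so that it slides rather than tips, until it stands squarely in the low steel charging bay with its leading face flush against the back stop, and then leave it standing there. Do not grip it, take it by its handle, lift it or rock it, and leave the oil can, the steel block and the ferrule where they stand.

Things in the scene. Friction and masses are not known exactly. Their poses are not given: they have to be found in the camera images.
- pack: Grey plastic battery pack with a handle on top: upright box, 100 mm deep (its x), 160 mm wide (its y), 190 mm high (225 with handle), 1.2 to 1.9 kg, weight central, loose on four rubber feet. Origin: centre of its underside, z up. +x face leads into the bay. Starts 0.19 to 0.26 m in front of its place, up to 35 mm to a side and turned up to 0.25 rad relative to the bay.
- push_point (a point): Where to push: middle of the pack's wide flat -x face, 25 mm above the bench (axes as the pack's). Friction of the feet is high: pushed below about 50 mm the pack slides, pushed at half its height or above it tips. The face is upright and 190 mm high, so a broad hand must lean back 30 to 45 degrees for its fingertips to reach the foot. There is free bench behind.
- pack_handle: Black carrying handle fixed upright on top of the pack, a bar 12 mm thick and 100 mm long along the pack's y, 35 mm high. Origin on the pack's top face (190 mm above the bench). Not to be used.
- bay: Charging bay: low U-shaped steel frame fixed to the bench, 28 mm high, no floor. Origin on the bench; +x is the way in (roughly to the robot's right). When the pack is home their origins and axes agree. Back stop face at x = +50 mm, a grey charger housing 50 mm high behind it. Rails' inner faces at y = +-89 mm from x = -23 to +50 mm, flaring out to y = +-120 mm at x = -60 mm.
- oil_can: Dark red oil can with a thin spout, 56x75x150 mm, behind the bay. Bystander. Origin at the centre of its underside.
- die_block: Plain steel block, 30x38x50 mm, to the far side of the pack's way. Bystander. Origin at the centre of its underside.
- ferrule: Short steel tube, 33 mm across, 30 mm high, on the near side. Bystander. Origin at the centre of its underside.

How it is judged:
By the outcome, as a careful person would: the job done as asked, in the order asked, and still so for the second after the job is handed in, with the robot touching nothing.
It also fails if it takes over 51 s, if anything falls off the work surface, if the arm or the gripper's body presses on something with over 40 N, if the wrist force passes 120 N, or if a joint passes its speed limit or range.

## Working session

There is one attempt and no reset: what is moved stays moved. The work goes in short steps, Python scripts to look and compute and a tool call to move; the robot and the scene stay as the last step left them, time stands still between calls to the robot, and variables do not carry over. Pictures are saved under pics/ and viewed, at most 10 in all, crops included, and the job is handed in when it is done.

Besides the shell and the picture viewer there is one more tool, called as name(argument=value, ...) on one line, values as JSON. step_arm: Moves the arm, as the interface text tells. Its arguments: {"type":"object","properties":{"series":{"type":"array"},"squeeze":{"type":"number"}},"required":["series"]}

```bash
mkdir -p pics
python3 - <<'E'
from cell import manip
import cv2,numpy as np
for n in ["scene","side","wrist"]:
    p,d=manip.camera(n); cv2.imwrite(f"pics/{n}0.png",p); np.save(f"pics/{n}0.npy",d); i=manip.camera_info(n); print(n,i)
cv2.imwrite("pics/a.png",np.hstack([cv2.imread("pics/scene0.png")]))
print(manip.read_state())
E
```

```text
scene {'fovy': 52.67594968235106, 'cx': 258.11651560521784, 'cy': 187.55134935219726, 'k1': -0.07678145599646044, 'eye': array([ 706.6943336 , -552.80628751,  813.98435142]), 'orientation': array([-2.48102393, -0.00921869,  0.33827037])}
side {'fovy': 54.70864636265007, 'cx': 253.20834741666826, 'cy': 188.30174388511085, 'k1': -0.038287470696786716, 'eye': array([ 196.62305941, -566.90874994,  743.58542704]), 'orientation': array([-2.33720509,  0.01974012, -0.57844593])}
wrist {'fovy': 64.85165120244581, 'cx': 250.43649626145742, 'cy': 189.80848094275342, 'k1': -0.03302172100785896, 'eye': array([ 227.67249399, -505.84915008,  383.71047619]), 'orientation': array([ 2.90122800e+00,  1.25432137e-03, -1.27424445e+00])}
{'clock': 0.15, 'joints': array([-1.34060766e+00,  3.00315957e-01,  1.52142133e+00, -4.06701163e-05,
        1.32071190e+00, -6.66233638e-02]), 'qd': array([ 0.00040584, -0.0032289 , -0.00103529, -0.00327046, -0.0003141 ,
        0.00116134]), 'effort': array([ 6.28401813e-04, -5.31961083e+01, -3.52822351e+01,  7.08475616e-02,
        2.36449909e-02, -6.77319576e-05]), 'eef_pos': array([ 160.79561188, -525.78629758,  230.03900981]), 'eef_rot': array([-3.14073540e+00, -1.77140124e-05,  2.96822109e-01]), 'wrist_force': array([-0.37066828, -0.16077194,  0.31078573]), 'moment': array([-0.03026597, -0.02160935, -0.00917387]), 'finger_force': 0.0, 'finger_gap': 94.20434359436913}
```

View pics/scene0.png

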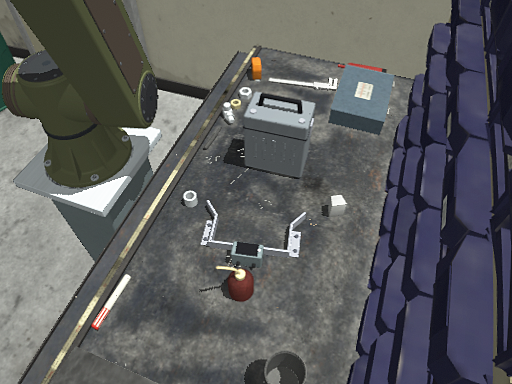

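View pics/side0.png

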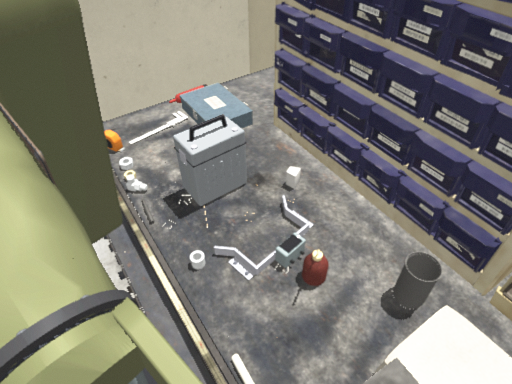

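The scene view shows the pack near (280,135), with the bay's mouth facing it (rails at about (208,220) and (298,235), charger (247,252)). The oil can is behind the bay at (240,285), the ferrule at (190,199) and the block at (337,204). I'll use depth to get metric points.

```bash
cat > h.py <<'E'
from cell import manip
import cv2,numpy as np
from scipy.spatial.transform import Rotation as Ro
def cam(n):
    i=manip.camera_info(n); p,d=manip.camera(n); return p,d,i
def rays(i,uv):
    f=192/np.tan(np.radians(i["fovy"]/2)); K=np.array([[f,0,i["cx"]],[0,f,i["cy"]],[0,0,1]])
    s=cv2.undistortPoints(np.float64(uv).reshape(-1,1,2),K,np.array([i["k1"],0,0,0]))[:,0]
    return np.c_[s,np.ones(len(s))]@Ro.from_euler("xyz",i["orientation"]).as_matrix().T
def cloud(p,d,i):
    v,u=np.mgrid[:384,:512]; r=rays(i,np.c_[u.ravel(),v.ravel()])
    P=i["eye"]+r*d.reshape(-1,1); P[d.ravel()==0]=np.nan
    return P.reshape(384,512,3)
def plane(i,uv,z):
    r=rays(i,uv); return i["eye"]+r*((z-i["eye"][2])/r[:,2])[:,None]
E
python3 - <<'E'
from h import *
can=[]
for n in ["scene","side"]:
    p,d,i=cam(n); P=cloud(p,d,i); z=P[...,2]
    print(n,"bench z",np.nanmedian(z[(abs(z)<15)]))
    img=np.zeros((600,450,3),np.uint8)  # 2mm/px: rows: y 600..-600 ; cols x 100..1000
    ok=np.isfinite(z)&(z>-20)&(z<300)
    q=P[ok]; c=((q[:,0]-100)/2).astype(int); r=((500-q[:,1])/2).astype(int)
    m=(c>=0)&(c<450)&(r>=0)&(r<600)
    hz=cv2.applyColorMap(np.clip(q[:,2]*1.0+20,0,255).astype(np.uint8).reshape(-1,1),cv2.COLORMAP_JET)[:,0]
    o=np.argsort(q[m][:,2]); img[r[m][o],c[m][o]]=hz[m][o]; can.append(img)
    for lo,hi,t in[(183,197,"packtop"),(215,235,"handle")]:
        m=((z>lo)&(z<hi)&(P[...,0]>200)&(P[...,0]<800)&(P[...,1]>-150)&(P[...,1]<300)).astype(np.uint8)
        k,L,S,C=cv2.connectedComponentsWithStats(m)
        for j in range(1,k):
            if S[j,4]>60: print(t,S[j],C[j],cv2.minAreaRect(P[L==j][:,:2].astype(np.float32)),np.median(z[L==j]))
cv2.imwrite("pics/top.png",cv2.resize(np.hstack(can)[0:600],(800,533)))
E
```

```text
scene bench z -0.7898966421224713
packtop [ 244   92   71   38 1527] [279.91355599 111.99017682] ((519.5902709960938, 154.18731689453125), (157.53501892089844, 101.83312225341797), 3.322526693344116) 189.46520266646667
packtop [126  95  33  33 136] [146.56617647 115.66911765] ((224.71163940429688, 36.44036102294922), (129.43309020996094, 35.751434326171875), 84.23799896240234) 190.34938271487505
handle [119  80  38  41 279] [141.609319   106.57706093] ((222.16932678222656, 39.53778076171875), (157.82443237304688, 38.77748489379883), 87.97107696533203) 224.7943778464529
handle [260  93  42  13 216] [280.89814815  98.12037037] ((519.6429443359375, 155.05418395996094), (100.93267822265625, 11.688738822937012), 3.217149019241333) 223.14645973257245
side bench z 1.0385975387926578
packtop [ 173  116   72   41 1337] [208.2026926  136.66417352] ((518.1942138671875, 154.67962646484375), (161.15928649902344, 102.60523986816406), 1.9309114217758179) 191.15220817135162
handle [189 114  37  19 194] [206.54123711 122.81958763] ((518.830078125, 154.53823852539062), (102.1902847290039, 12.23570728302002), 3.185455322265625) 224.61578701776807
handle [103 211  18  16 108] [111.96296296 218.87037037] ((218.158203125, -29.35405731201172), (38.33644485473633, 7.5795111656188965), 16.612995147705078) 225.21052627744854
```

View pics/top.png

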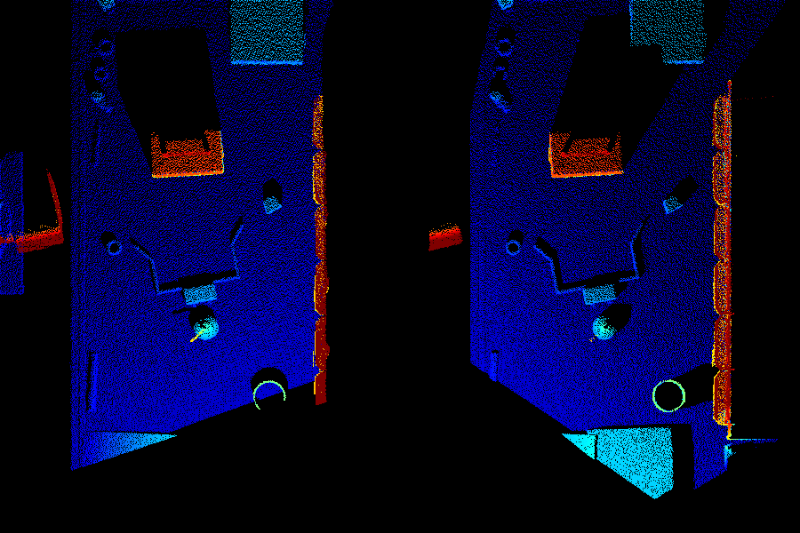

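```bash
cat > bay.py <<'E'
from h import *
if __name__=="__main__":
  Q={}
  for n in ["scene","side"]:
    p,d,i=cam(n); P=cloud(p,d,i).reshape(-1,3); z=P[:,2]-(-0.8 if n=="scene" else 1.0)
    reg=(P[:,0]>340)&(P[:,0]<680)&(P[:,1]>-185)&(P[:,1]<60)
    ch=P[reg&(z>46)&(z<54)&(P[:,1]>-175)&(P[:,1]<-110)&(P[:,0]>480)&(P[:,0]<620)]
    print(n,"charger",cv2.minAreaRect(ch[:,:2].astype(np.float32)))
    w=P[reg&(z>22)&(z<33)][:,:2]; np.save(f"pics/w_{n}.npy",w)
    yaw=np.radians(-78.5); 
    for k in range(4):
        c,s=np.cos(yaw),np.sin(yaw); R=np.array([[c,s],[-s,c]]); 
        if k==0:
            o=ch[:,:2].mean(0)-np.array([c,s])*75
        b=(w-o)@R.T   # bay frame
        back=b[(abs(b[:,0]-55)<14)&(abs(b[:,1])<85)&(abs(b[:,1])>35)]
        a=np.polyfit(back[:,1],back[:,0],1); yaw-=np.arctan(a[0])
        L=b[(b[:,1]>75)&(b[:,1]<110)&(b[:,0]>-15)&(b[:,0]<40)]; Rr=b[(b[:,1]<-75)&(b[:,1]>-110)&(b[:,0]>-15)&(b[:,0]<40)]
        pc=lambda v:np.percentile(v,[3,50,97]).round(1)
        sh=np.array([pc(back[:,0]-a[0]*back[:,1])[0]-50,(pc(L[:,1])[0]+pc(Rr[:,1])[2])/2])
        print(len(back),len(L),len(Rr),"yaw",np.degrees(yaw).round(2),"o",o.round(1),"back",pc(back[:,0]),"L",pc(L[:,1]),"R",pc(Rr[:,1]),
          "slopes",np.polyfit(L[:,0],L[:,1],1)[0].round(3),np.polyfit(Rr[:,0],Rr[:,1],1)[0].round(3))
        o=o+R.T@sh
  # bystanders
    for nm,x,y,lo in [("ferrule",350,-35,20),("block",710,55,42),("can",560,-235,100)]:
        m=(np.hypot(P[:,0]-x,P[:,1]-y)<60)&(z>lo); print(nm,P[m].mean(0).round(1),z[m].max().round(1),cv2.minAreaRect(P[m][:,:2].astype(np.float32))) if m.any() else 0
E
python3 bay.py
```

```text
scene charger ((550.6301879882812, -161.91653442382812), (69.74848175048828, 36.12183380126953), 9.370768547058105)
134 54 59 yaw -78.88 o [538.7 -87. ] back [51.5 56.1 58.4] L [86.2 88.9 91.9] R [-97.9 -94.3 -91.7] slopes -0.004 -0.014
140 51 60 yaw -78.94 o [536.3 -89.4] back [50.  54.1 56.4] L [89.1 91.8 94.7] R [-94.9 -91.4 -88.9] slopes -0.01 -0.003
140 51 60 yaw -78.94 o [536.4 -89.3] back [50.  54.2 56.6] L [89.1 91.8 94.6] R [-95.  -91.5 -89. ] slopes -0.009 -0.002
140 51 60 yaw -78.94 o [536.5 -89.3] back [50.  54.2 56.6] L [89.  91.7 94.6] R [-95.1 -91.5 -89.1] slopes -0.009 -0.002
ferrule [359.5 -58.6  27.1] 32.6 ((371.4146728515625, -53.101566314697266), (63.373104095458984, 32.161651611328125), 19.67910385131836)
block [711.3  36.6  48.4] 53.3 ((710.7886352539062, 38.846923828125), (36.74557113647461, 30.231887817382812), 28.083818435668945)
can [ 545.2 -255.5  129.2] 150.4 ((545.0289306640625, -254.96737670898438), (42.11405944824219, 6.308443546295166), 43.9412956237793)
side charger ((548.5032348632812, -159.16297912597656), (71.00727081298828, 34.71683120727539), 4.5
[... 191 characters left out ...]
6.7] L [88.6 91.5 96. ] R [-94.6 -92.8 -88.5] slopes -0.02 0.0
102 60 67 yaw -78.86 o [534.  -88.9] back [50.  54.5 56.7] L [88.6 91.6 95.9] R [-94.6 -92.8 -88.5] slopes -0.018 0.002
102 60 67 yaw -78.86 o [534.1 -88.9] back [50.  54.5 56.7] L [88.6 91.5 95.9] R [-94.7 -92.9 -88.6] slopes -0.018 0.002
ferrule [358.  -58.4  28.2] 32.5 ((371.2973937988281, -52.561073303222656), (66.56564331054688, 32.44667053222656), 17.575870513916016)
block [709.8  37.1  50.5] 54.3 ((709.82666015625, 39.5361213684082), (40.24695587158203, 30.234113693237305), 29.50743293762207)
can [ 533.9 -263.   144.4] 150.9 ((535.8710327148438, -260.7124938964844), (21.99178695678711, 4.059908866882324), 45.4633674621582)
```

The bay origin is about (535, -89) with yaw -78.9°. The pack is at (519, 154.5) with yaw -86.8°, so it is 242 mm out, 31 mm to a side and turned -0.14 rad. Sizes match the given ones: back stop at 50 mm, rails ±89 mm, top 190 mm. The moves offer no tilt directly, so I'll see in free air what the arm does at the edge of its reach.

step_arm(series=[0, 0, 60, 0, 0, 0, 0, 60, 0, 0, 0, 0, 60, 0, 0, 0, 0, 60, 0, 0, 0, 0, 60, 0, 0, 0, 0, 60, 0, 0])

```text
clock: 1.1
eef_pos: [160.8, -525.9, 586.0]
eef_rot: [3.14, 0.0, 0.297]
wrist_force: [0.1, -0.4, 0.7]
finger_gap: 93.5
finger_force: 0.0
```

Run:
```python
from h import *
s=manip.read_state(); print(s["joints"].round(3),s["eef_pos"].round(1),s["eef_rot"].round(3))
for n in ["scene","side"]:
    d=np.load(f"pics/{n}0.npy"); P=cloud(None,d,manip.camera_info(n)).reshape(-1,3)
    m=(P[:,0]>250)&(P[:,0]<560)&(P[:,1]>215)&(P[:,1]<900)&(P[:,2]>-30)
    q=P[m]
    for y in range(220,900,40):
        t=q[(q[:,1]>=y)&(q[:,1]<y+40)]
        if len(t)>5: print(n,y,len(t),"z max",np.percentile(t[:,2],99).round(),"x of z>60",np.percentile(t[t[:,2]>40][:,0],[1,99]).round() if (t[:,2]>40).sum()>5 else "")
```

```text
[-1.341  0.371  0.61   0.     2.16  -0.067] [ 160.8 -525.9  586. ] [3.14  0.    0.297]
scene 220 417 z max 22.0 x of z>60 
scene 260 352 z max 46.0 x of z>60 [310. 329.]
scene 300 225 z max 17.0 x of z>60 
scene 340 229 z max 18.0 x of z>60 
scene 380 215 z max 21.0 x of z>60 
scene 420 470 z max 3.0 x of z>60 
scene 460 803 z max 54.0 x of z>60 [322. 356.]
scene 500 614 z max 59.0 x of z>60 [313. 351.]
scene 540 485 z max 3.0 x of z>60 
scene 580 499 z max 3.0 x of z>60 
scene 620 520 z max 3.0 x of z>60 
scene 660 355 z max 4.0 x of z>60 
side 220 694 z max 23.0 x of z>60 
side 260 667 z max 47.0 x of z>60 [307. 326.]
side 300 500 z max 18.0 x of z>60 
side 340 541 z max 19.0 x of z>60 
side 380 524 z max 23.0 x of z>60 
side 420 441 z max 4.0 x of z>60 
side 460 709 z max 59.0 x of z>60 [322. 353.]
side 500 475 z max 63.0 x of z>60 [317. 347.]
side 540 352 z max 6.0 x of z>60 
side 580 348 z max 5.0 x of z>60 
side 620 361 z max 5.0 x of z>60 
side 660 252 z max 5.0 x of z>60
```

step_arm(series=[0, 0, 60, 0, 0, 0, 0, 60, 0, 0, 0, 0, 60, 0, 0, 0, 0, 60, 0, 0])

```text
clock: 1.6
eef_pos: [140.5, -460.2, 700.4]
eef_rot: [3.089, -0.0, 0.297]
wrist_force: [-0.5, -0.6, 0.6]
finger_gap: 94.1
finger_force: 0.0
```

Run:
```python
from h import *
s=manip.read_state(); print(s["joints"].round(3),s["eef_pos"].round(1),s["eef_rot"].round(3))
```

```text
[-1.353  0.404  0.235  0.007  2.449 -0.074] [ 140.5 -460.2  700.4] [ 3.089 -0.     0.297]
```

step_arm(series=[0, 0, -60, 0, 0, 0, 0, -60, 0, 0])

```text
clock: 1.85
eef_pos: [141.7, -465.2, 631.8]
eef_rot: [3.087, 0.0, 0.297]
wrist_force: [0.7, -1.3, 0.9]
finger_gap: 94.4
finger_force: 0.0
```

Run:
```python
from h import *
s=manip.read_state(); print(s["joints"].round(3),s["eef_pos"].round(1),s["eef_rot"].round(3))
```

```text
[-1.353  0.22   0.691  0.005  2.176 -0.076] [ 141.7 -465.2  631.8] [3.087 0.    0.297]
```

Tilt gained at the reach limit persists, and it leans the right way (fingers toward -y). I'll build it up at the edge of reach.

step_arm(series=[0, 0, 60, 0, 0, 12, -42, 42, 0, 0, 12, -42, 42, 0, 0, 12, -42, 42, 0, 0, 12, -42, 42, 0, 0, 12, -42, 42, 0, 0])

```text
clock: 2.6
eef_pos: [159.1, -533.6, 673.3]
eef_rot: [2.962, 0.001, 0.297]
wrist_force: [-0.4, -0.6, 0.4]
finger_gap: 94.0
finger_force: 0.0
```

Run:
```python
from h import *
s=manip.read_state(); print(s["joints"].round(3),s["eef_pos"].round(1),s["eef_rot"].round(3))
```

```text
[-1.353  0.468  0.235  0.017  2.26  -0.066] [ 159.1 -533.6  673.3] [2.962e+00 1.000e-03 2.970e-01]
```

step_arm(series=[10, -36, 50, 0, 0, 10, -36, 50, 0, 0, 10, -36, 50, 0, 0, 10, -36, 50, 0, 0, 10, -36, 50, 0, 0, 10, -36, 50, 0, 0, 10, -36, 50, 0, 0, 10, -36, 50, 0, 0, 10, -36, 50, 0, 0])

```text
clock: 3.72
eef_pos: [166.9, -576.4, 711.0]
eef_rot: [2.68, 0.003, 0.296]
wrist_force: [-0.0, -0.5, 0.5]
finger_gap: 93.9
finger_force: 0.0
```

Run:
```python
from h import *
s=manip.read_state(); print(s["joints"].round(3),s["eef_pos"].round(1),s["eef_rot"].round(3))
```

```text
[-1.365  0.435  0.236  0.041  2.01  -0.065] [ 166.9 -576.4  711. ] [2.68  0.003 0.296]
```

Tilt is at 0.46 rad, but it lies in the fingers' closing plane. I want the closing line level and across the face, so both open fingertips bear on it. I'll spin about 119° and tilt further, which brings the closing line level.

step_arm(series=[-5, 20, -40, 0.18, 0, 0, 0, -20, 0.18, 0, 0, 0, 0, 0.18, 0, 0, 0, 0, 0.18, 0, 0, 0, 0, 0.18, 0, 0, 0, 0, 0.18, 0, 0, 0, 0, 0.18, 0, 0, 0, 0, 0.18, 0, 0, 0, 0, 0.18, 0, 0, 0, 0, 0.18, 0, 0, 0, 0, 0.18, 0])

```text
clock: 5.1
eef_pos: [160.0, -529.8, 628.4]
eef_rot: [2.675, 0.03, 2.198]
wrist_force: [0.5, 0.6, 0.3]
finger_gap: 94.2
finger_force: 0.0
```

```bash
cat > st.py <<'E'
from h import *
s=manip.read_state(); R=Ro.from_euler("xyz",s["eef_rot"]).as_matrix(); p=s["eef_pos"]
a=np.arctan2(p[1],p[0]); B=np.array([[np.cos(a),np.sin(a),0],[-np.sin(a),np.cos(a),0],[0,0,1]])
print(s["clock"],"q",s["joints"].round(3),"p",p.round(1),"F",s["wrist_force"].round(1))
print("r/t/up: y",(B@R[:,1]).round(3),"z",(B@R[:,2]).round(3)," world: y",R[:,1].round(3),"z",R[:,2].round(3),"tilt",np.degrees(np.arccos(-R[2,2])).round(1))
print("lean dir deg",np.degrees(np.arctan2(R[1,2],R[0,2])).round(2),"y dir",np.degrees(np.arctan2(R[1,1],R[0,1])).round(2))
for nm,v in (("tipL",47+6),("tipR",-53)): print(nm,(p+R@[0,v,25]).round(1))
E
python3 st.py
```

```text
5.1 q [-1.52   0.589  0.236  0.66   2.449 -1.665] p [ 160.  -529.8  628.4] F [0.5 0.6 0.3]
r/t/up: y [-0.305  0.84   0.449] z [-0.122  0.433 -0.893]  world: y [0.716 0.535 0.449] z [ 0.38   0.242 -0.893] tilt 26.8
lean dir deg 32.54 y dir 36.77
tipL [ 207.4 -495.4  629.9]
tipR [ 131.6 -552.1  582.2]
```

step_arm(series=[0, 0, 0, 0.17, 0, 0, 0, 0, 0.17, 0, 12, -40, 45, 0, 0, 12, -40, 45, 0, 0, 12, -40, 45, 0, 0, 12, -40, 45, 0, 0, 12, -40, 45, 0, 0, 12, -40, 45, 0, 0, 12, -40, 45, 0, 0, 12, -40, 45, 0, 0])

```text
clock: 6.35
eef_pos: [202.3, -523.7, 640.1]
eef_rot: [2.713, 0.209, 2.446]
wrist_force: [-0.1, 0.7, -0.3]
finger_gap: 94.3
finger_force: 0.0
```

```bash
python3 st.py
```

```text
6.35 q [-1.459  0.57   0.236  0.676  2.382 -1.891] p [ 202.3 -523.7  640.1] F [-0.1  0.7 -0.3]
r/t/up: y [-0.517  0.754  0.407] z [-0.037  0.455 -0.89 ]  world: y [0.517 0.753 0.407] z [ 0.411  0.198 -0.89 ] tilt 27.1
lean dir deg 25.77 y dir 55.55
tipL [ 239.9 -478.8  639.4]
tipR [ 185.1 -558.7  596.3]
```

step_arm(series=[14, -40, 45, 0, 0, 14, -40, 45, 0, 0, 14, -40, 45, 0, 0, 14, -40, 45, 0, 0, 14, -40, 45, 0, 0, 14, -40, 45, 0, 0, 14, -40, 45, 0, 0, 14, -40, 45, 0, 0, 14, -40, 45, 0, 0, 14, -40, 45, 0, 0, 14, -40, 45, 0, 0, 14, -40, 45, 0, 0])

```text
clock: 7.85
eef_pos: [279.5, -571.6, 681.2]
eef_rot: [2.717, 0.541, 2.285]
wrist_force: [-0.3, -0.9, -0.5]
finger_gap: 94.2
finger_force: 0.0
```

```bash
python3 st.py
```

```text
7.85 q [-1.408  0.545  0.236  0.72   2.01  -1.808] p [ 279.5 -571.6  681.2] F [-0.3 -0.9 -0.5]
r/t/up: y [-0.439  0.826  0.353] z [ 0.348  0.519 -0.781]  world: y [0.549 0.757 0.353] z [ 0.619 -0.085 -0.781] tilt 38.7
lean dir deg -7.8 y dir 54.05
tipL [ 324.  -533.5  680.3]
tipR [ 265.8 -613.8  642.9]
```

step_arm(series=[-15, 30, -30, 0.18, 0, -15, 30, -30, 0.18, 0, -15, 30, -30, 0.18, 0, 0, 0, 0, 0.05, 0, 24, -36, 45, 0, 0, 24, -36, 45, 0, 0, 24, -36, 45, 0, 0, 24, -36, 45, 0, 0, 24, -36, 45, 0, 0, 24, -36, 45, 0, 0, 24, -36, 45, 0, 0, 24, -36, 45, 0, 0, 24, -36, 45, 0, 0])

```text
clock: 9.48
eef_pos: [363.2, -529.3, 685.9]
eef_rot: [2.755, 0.733, 2.738]
wrist_force: [-0.3, -0.2, 0.7]
finger_gap: 93.8
finger_force: 0.0
```

```bash
python3 st.py
```

```text
9.475 q [-1.309  0.577  0.235  0.912  1.995 -2.086] p [ 363.2 -529.3  685.9] F [-0.3 -0.2  0.7]
r/t/up: y [-0.71   0.646  0.281] z [ 0.32   0.651 -0.688]  world: y [0.131 0.951 0.281] z [ 0.718  0.104 -0.688] tilt 46.5
lean dir deg 8.25 y dir 82.16
tipL [ 388.  -476.3  683.6]
tipR [ 374.2 -577.1  653.8]
```

step_arm(series=[-9, 57, -22, -0.03, 0, -9, 57, -22, -0.03, 0, -9, 57, -22, -0.03, 0, -9, 57, -22, -0.03, 0, -9, 57, -22, -0.03, 0, -9, 57, -22, -0.03, 0, -9, 57, -22, -0.03, 0, -9, 57, -22, -0.03, 0, -9, 57, -22, -0.03, 0, -9, 57, -22, -0.03, 0, -9, 57, -22, -0.03, 0, -9, 57, -22, -0.03, 0])

```text
clock: 10.98
eef_pos: [297.0, -15.4, 495.7]
eef_rot: [2.779, 0.678, 2.469]
wrist_force: [0.7, -1.0, 0.6]
finger_gap: 93.8
finger_force: 0.0
```

```bash
python3 st.py
```

```text
10.975 q [-0.237 -0.779  1.915  0.078  1.254 -1.259] p [297.  -15.4 495.7] F [ 0.7 -1.   0.6]
r/t/up: y [0.363 0.89  0.276] z [ 0.684 -0.053 -0.728]  world: y [0.409 0.87  0.276] z [ 0.68  -0.088 -0.728] tilt 43.3
lean dir deg -7.39 y dir 64.84
tipL [335.7  28.5 492.1]
tipR [292.4 -63.8 462.9]
```

step_arm(series=[-40, 0, -20, -0.15, 0, -40, 0, -20, -0.15, 0, -40, 0, -20, -0.15, 0, -40, 0, -20, -0.15, 0, -40, 0, -20, 0, 0, -40, 0, -20, 0, 0, -40, 0, -20, 0, 0, -40, 0, -20, 0, 0])

```text
clock: 11.98
eef_pos: [124.2, 60.3, 393.9]
eef_rot: [2.885, 0.613, 2.088]
wrist_force: [-0.3, 0.5, -0.5]
finger_gap: 93.9
finger_force: 0.0
```

```bash
python3 st.py
```

```text
11.975 q [ 1.305 -0.788  2.116 -0.674  1.981  0.482] p [124.2  60.3 393.9] F [-0.3  0.5 -0.5]
r/t/up: y [0.956 0.209 0.208] z [ 0.29  -0.539 -0.791]  world: y [0.769 0.605 0.208] z [ 0.496 -0.358 -0.791] tilt 37.7
lean dir deg -35.82 y dir 38.21
tipL [177.3  83.4 385.2]
tipR [ 95.9  19.2 363.1]
```

Tilt is now 38° with the closing line nearly level. Both tips will bear on the face at about 17 and 39 mm height, which is low enough. Next I go around to behind the pack.

step_arm(series=[37, 34, 0, -0.06, 0, 37, 34, 0, -0.06, 0, 37, 34, 0, -0.06, 0, 37, 34, 0, -0.06, 0, 37, 34, 0, -0.06, 0, 37, 34, 0, -0.06, 0, 37, 34, 0, -0.06, 0, 37, 34, 0, -0.06, 0])

```text
clock: 12.98
eef_pos: [423.1, 333.8, 393.2]
eef_rot: [2.885, 0.612, 1.606]
wrist_force: [-0.7, 0.1, 1.7]
finger_gap: 94.1
finger_force: 0.0
```

```bash
python3 st.py
```

```text
12.975 q [ 0.858  0.334  1.223 -0.621  1.82   0.657] p [423.1 333.8 393.2] F [-0.7  0.1  1.7]
r/t/up: y [ 0.866 -0.455  0.207] z [-0.125 -0.598 -0.792]  world: y [0.962 0.18  0.207] z [ 0.273 -0.547 -0.792] tilt 37.7
lean dir deg -63.49 y dir 10.58
tipL [480.8 329.7 384.4]
tipR [378.9 310.6 362.4]
```

step_arm(series=[12, 0, -45, 0.009, 0, 12, 0, -45, 0, 0, 12, 0, -45, 0, 0, 12, 0, -45, 0, 0, 12, 0, -45, 0, 0, 12, 0, -45, 0, 0, 12, 0, -45, 0, 0, 0, 0, -22, 0, 0])

```text
clock: 13.98
eef_pos: [505.9, 332.1, 53.1]
eef_rot: [2.89, 0.616, 1.619]
wrist_force: [0.1, -0.1, 0.5]
finger_gap: 93.8
finger_force: 0.0
```

```bash
python3 st.py; python3 -c "
from h import *
p,d,i=cam('scene');cv2.imwrite('pics/s1.png',cv2.resize(p[40:260,130:430],(800,587)))"
```

```text
13.975 q [ 0.759  0.753  1.409 -0.661  1.272  0.927] p [505.9 332.1  53.1] F [ 0.1 -0.1  0.5]
r/t/up: y [ 0.907 -0.368  0.204] z [-0.069 -0.608 -0.791]  world: y [0.96  0.19  0.204] z [ 0.276 -0.547 -0.791] tilt 37.8
lean dir deg -63.21 y dir 11.22
tipL [563.7 328.5  44.1]
tipR [461.9 308.3  22.5]
```

View pics/s1.png

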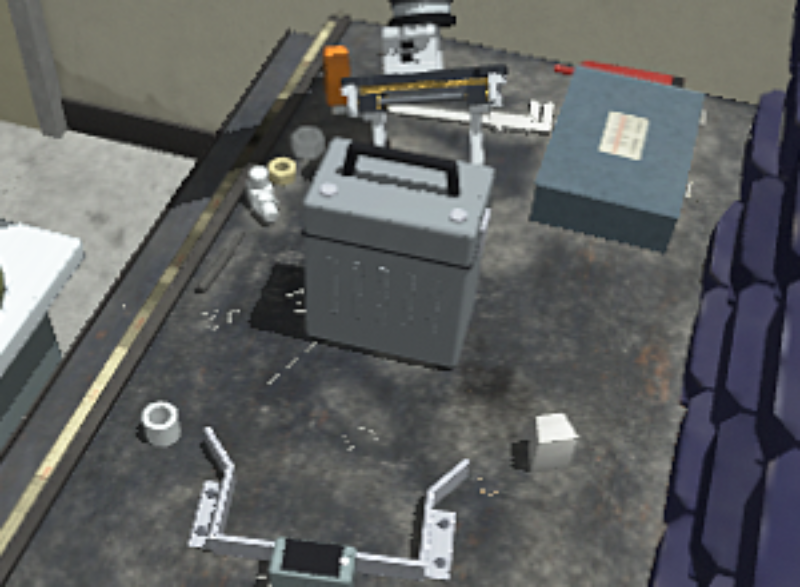

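The picture shows the open fingers at (380,135) and (475,150) behind the pack and the hand leaning back, with nothing touched. Now the approach and the first part of the push.

step_arm(series=[1, -28, -3, 0, 0, 1, -28, -3, 0, 0, 1, -28, -1, 0, 0, 0, -9, 0, 0, 0, 0, -9, 0, 0, 0, 0, -8, 0, 0, 0, 0, -8, 0, 0, 0, 0, -8, 0, 0, 0, 0, -8, 0, 0, 0, 0, -8, 0, 0, 0])

```text
clock: 15.28
eef_pos: [509.2, 192.4, 49.4]
eef_rot: [2.886, 0.612, 1.622]
wrist_force: [-0.2, 17.6, 2.3]
finger_gap: 94.2
finger_force: 8.5
```

```bash
cat > pk.py <<'E'
from h import *
import warnings; warnings.filterwarnings("ignore")
O=np.array([535.2,-89.1]); Y=np.radians(-78.9); x=np.array([np.cos(Y),np.sin(Y)]); y=np.array([-x[1],x[0]])
for n,b in (("scene",-.8),("side",1.)):
    p,d,i=cam(n); P=cloud(p,d,i); z=P[...,2]-b
    m=(z>217)&(z<232)&(P[...,0]>400)&(P[...,0]<660)&(P[...,1]>-170)&(P[...,1]<230)&(p.max(2)<70)
    t=(z>183)&(z<196)&(P[...,0]>420)&(P[...,0]<640)&(P[...,1]>-160)&(P[...,1]<230)
    for nm,k in (("handle",m),("top",t)):
        C,S=cv2.connectedComponents(k.astype(np.uint8))[1],0
        j=np.argmax(np.bincount(C[C>0])) if k.any() else 0
        (c,wh,a)=cv2.minAreaRect(P[C==j][:,:2].astype(np.float32)); 
        if wh[0]<wh[1]: a-=90
        e=np.array(c)-O; print(n,nm,np.round(c,1),np.round(wh),"yaw-bay",round(a-90-np.degrees(Y),2),"in bay x %.1f y %.1f"%(e@x,e@y),"z",np.median(P[...,2][C==j]).round(1))
E
python3 st.py; python3 pk.py
```

```text
15.275 q [ 0.57   0.598  1.699 -0.769  1.065  0.899] p [509.2 192.4  49.4] F [-0.2 17.6  2.3]
r/t/up: y [ 0.966 -0.156  0.207] z [ 0.072 -0.606 -0.792]  world: y [0.959 0.195 0.207] z [ 0.282 -0.542 -0.792] tilt 37.6
lean dir deg -62.54 y dir 11.5
tipL [567.  189.2  40.6]
tipR [465.4 168.6  18.6]
scene handle [526.9 119.7] [98. 11.] yaw-bay 2.59 in bay x -206.5 y 32.0 z 222.9
scene top [526.3 121.4] [158. 101.] yaw-bay 0.24 in bay x -208.3 y 31.8 z 189.4
side handle [525.3 119.3] [101.  11.] yaw-bay 0.26 in bay x -206.4 y 30.4 z 225.5
side top [524.8 121.5] [161. 103.] yaw-bay 0.47 in bay x -208.7 y 30.3 z 191.2
```

step_arm(series=[-1, -9, 0, 0, 0, -1, -9, 0, 0, 0, -1, -9, 0, 0, 0, -1, -9, 0, 0, 0, -1, -9, 0, 0, 0, -1, -9, 0, 0, 0, -1, -9, 0, 0, 0, -1, -9, 0, 0, 0])

```text
clock: 16.38
eef_pos: [501.9, 120.1, 49.4]
eef_rot: [2.885, 0.613, 1.622]
wrist_force: [1.8, 16.3, 2.4]
finger_gap: 94.2
finger_force: 7.8
```

```bash
python3 st.py; python3 pk.py
```

```text
16.375 q [ 0.457  0.523  1.832 -0.838  0.966  0.881] p [501.9 120.1  49.4] F [ 1.8 16.3  2.4]
r/t/up: y [ 0.978 -0.033  0.208] z [ 0.149 -0.593 -0.791]  world: y [0.958 0.196 0.208] z [ 0.282 -0.542 -0.791] tilt 37.7
lean dir deg -62.49 y dir 11.54
tipL [559.7 116.9  40.6]
tipR [458.1  96.1  18.6]
scene handle [441.2 210.9] [37. 79.] yaw-bay -11.32 in bay x -312.5 y -34.4 z 223.7
scene top [520.5  49.1] [160. 102.] yaw-bay 0.91 in bay x -138.5 y 12.2 z 189.3
side handle [517.8  45.7] [100.  10.] yaw-bay 0.12 in bay x -135.6 y 8.9 z 225.7
side top [518.3  48. ] [161. 101.] yaw-bay 0.42 in bay x -137.7 y 9.8 z 191.1
```

step_arm(series=[0, -9, 0, -0.002, 0, 0, -9, 0, -0.002, 0, 0, -9, 0, -0.002, 0, 0, -9, 0, 0, 0, 0, -9, 0, 0, 0, 0, -9, 0, 0, 0])

```text
clock: 17.23
eef_pos: [501.9, 65.8, 49.2]
eef_rot: [2.885, 0.613, 1.616]
wrist_force: [0.3, 17.1, 2.0]
finger_gap: 93.6
finger_force: 8.2
```

```bash
python3 st.py; python3 pk.py
```

```text
17.225 q [ 0.355  0.485  1.899 -0.89   0.897  0.854] p [501.9  65.8  49.2] F [ 0.3 17.1  2. ]
r/t/up: y [0.976 0.063 0.207] z [ 0.206 -0.576 -0.791]  world: y [0.96  0.19  0.207] z [ 0.279 -0.545 -0.791] tilt 37.7
lean dir deg -62.89 y dir 11.19
tipL [559.7  62.2  40.4]
tipR [458.   42.1  18.4]
scene handle [520.   -6.8] [99. 11.] yaw-bay 0.18 in bay x -83.6 y 0.9 z 222.9
scene top [519.6  -4.2] [160. 102.] yaw-bay -0.0 in bay x -86.3 y 1.0 z 189.3
side handle [517.3  -8.2] [100.   9.] yaw-bay -0.18 in bay x -82.9 y -2.0 z 225.7
side top [517.7  -6.3] [160. 101.] yaw-bay 0.08 in bay x -84.7 y -1.2 z 191.0
```

step_arm(series=[1.6, -7.8, 0, 0, 0, 1.6, -7.8, 0, 0, 0, 1.6, -7.8, 0, 0, 0, 1.6, -7.8, 0, 0, 0, 1.6, -7.8, 0, 0, 0, 1.6, -7.8, 0, 0, 0, 1.6, -7.8, 0, 0, 0, 1.6, -7.8, 0, 0, 0, 1.6, -7.8, 0, 0, 0])

```text
clock: 18.45
eef_pos: [516.0, -4.7, 49.0]
eef_rot: [2.886, 0.614, 1.616]
wrist_force: [-3.8, 19.2, 4.4]
finger_gap: 94.2
finger_force: 9.6
```

```bash
python3 st.py; python3 pk.py
```

```text
18.45 q [ 0.203  0.468  1.929 -0.956  0.808  0.784] p [516.   -4.7  49. ] F [-3.8 19.2  4.4]
r/t/up: y [0.958 0.198 0.207] z [ 0.283 -0.543 -0.791]  world: y [0.96  0.189 0.207] z [ 0.278 -0.546 -0.791] tilt 37.7
lean dir deg -63.01 y dir 11.16
tipL [573.9  -8.3  40.2]
tipR [472.1 -28.3  18.3]
scene handle [532.7 -75.8] [100.  12.] yaw-bay 0.34 in bay x -13.6 y 0.1 z 223.5
scene top [533.6 -75.8] [160. 101.] yaw-bay 0.11 in bay x -13.4 y 1.0 z 189.3
side handle [441.2  90.4] [34. 95.] yaw-bay -27.37 in bay x -194.2 y -57.7 z 224.4
side top [532.6 -76.3] [161. 101.] yaw-bay -0.02 in bay x -13.1 y -0.0 z 191.0
```

step_arm(series=[0.8, -3.9, 0, 0, 0, 0.6, -2.9, 0, 0, 0, 0.4, -2, 0, 0, 0, 0.2, -1, 0, 0, 0])

```text
clock: 19.05
eef_pos: [518.0, -14.4, 49.0]
eef_rot: [2.886, 0.614, 1.616]
wrist_force: [-3.6, 19.4, 4.8]
finger_gap: 93.7
finger_force: 9.7
```

step_arm(series=[0.2, -1, 0, 0, 0])

```text
clock: 19.18
eef_pos: [518.2, -15.3, 49.0]
eef_rot: [2.886, 0.614, 1.616]
wrist_force: [-4.2, 18.3, 5.8]
finger_gap: 93.6
finger_force: 9.7
```

```bash
python3 pk.py
```

```text
scene handle [535.5 -87.2] [101.  11.] yaw-bay -0.8 in bay x -1.8 y 0.7 z 223.6
scene top [535.6 -85.9] [160. 101.] yaw-bay -0.27 in bay x -3.0 y 1.0 z 189.3
side handle [531.8 -86.5] [97. 10.] yaw-bay -0.54 in bay x -3.2 y -2.8 z 226.0
side top [533.7 -86.2] [160. 101.] yaw-bay 0.29 in bay x -3.1 y -0.9 z 190.9
```

Friction alone is still about 19 N, so the pack is not yet on the stop. I'll creep on 1 mm at a time and watch the force.

step_arm(series=[0.2, -1, 0, 0, 0])

```text
clock: 19.4
eef_pos: [518.4, -16.3, 49.0]
eef_rot: [2.886, 0.614, 1.616]
wrist_force: [-3.7, 19.4, 4.8]
finger_gap: 93.8
finger_force: 9.7
```

step_arm(series=[0.2, -1, 0, 0, 0])

```text
clock: 19.52
eef_pos: [518.6, -17.3, 49.0]
eef_rot: [2.886, 0.614, 1.616]
wrist_force: [-3.5, 19.4, 6.4]
finger_gap: 93.9
finger_force: 9.7
```

step_arm(series=[0.2, -1, 0, 0, 0])

```text
clock: 19.65
eef_pos: [518.8, -18.3, 49.0]
eef_rot: [2.886, 0.614, 1.616]
wrist_force: [-4.0, 18.7, 4.7]
finger_gap: 94.0
finger_force: 9.7
```

step_arm(series=[0.2, -1, 0, 0, 0])

```text
clock: 19.77
eef_pos: [519.0, -19.1, 49.0]
eef_rot: [2.886, 0.614, 1.616]
wrist_force: [-8.9, 27.0, 9.2]
finger_gap: 93.8
finger_force: 14.3
```

step_arm(series=[0.2, -1, 0, 0, 0])

```text
clock: 19.9
eef_pos: [519.1, -19.4, 49.0]
eef_rot: [2.885, 0.613, 1.616]
wrist_force: [-13.4, 36.3, 13.8]
finger_gap: 93.9
finger_force: 19.4
```

step_arm(series=[0.2, -1, 0, 0, 0])

```text
clock: 20.02
eef_pos: [519.2, -19.6, 49.0]
eef_rot: [2.885, 0.612, 1.617]
wrist_force: [-18.7, 46.6, 18.3]
finger_gap: 93.9
finger_force: 24.5
```

```bash
python3 st.py; python3 pk.py
```

```text
20.025 q [ 0.169  0.465  1.932 -0.967  0.785  0.766] p [519.2 -19.6  49. ] F [-18.7  46.6  18.3]
r/t/up: y [0.952 0.226 0.208] z [ 0.299 -0.532 -0.792]  world: y [0.96  0.19  0.208] z [ 0.279 -0.543 -0.792] tilt 37.6
lean dir deg -62.81 y dir 11.2
tipL [577.  -23.1  40.2]
tipR [475.3 -43.2  18.2]
scene handle [535.9 -90.7] [99. 11.] yaw-bay 0.46 in bay x 1.7 y 0.4 z 223.6
scene top [536.1 -89.3] [160. 101.] yaw-bay -0.05 in bay x 0.4 y 0.8 z 189.3
side handle [442.2  77.5] [34. 98.] yaw-bay -29.64 in bay x -181.4 y -59.2 z 224.7
side top [534.8 -89.1] [161. 101.] yaw-bay -0.07 in bay x -0.0 y -0.4 z 191.0
```

Pack is home: x ≈ 0, y ≈ 0, yaw ≈ 0. I'll back straight off, gently at first, then check.

step_arm(series=[-0.2, 1, 0, 0, 0, -0.4, 2, 0, 0, 0, -0.8, 4, 0, 0, 0, -2, 10, 0, 0, 0, -4, 20, 0, 0, 0, -6, 30, 0, 0, 0, -8, 40, 0, 0, 0, -8, 40, 0, 0, 0, 0, 0, 0, 0, 0])

```text
clock: 21.25
eef_pos: [488.0, 125.5, 48.1]
eef_rot: [2.891, 0.617, 1.619]
wrist_force: [-0.4, -0.3, -0.1]
finger_gap: 94.1
finger_force: 0.0
```

```bash
python3 st.py|head -1; python3 pk.py; python3 bay.py|grep -E "ferr|block|can"; python3 -c "
from h import *
p,d,i=cam('scene');q,_,_=cam('side');cv2.imwrite('pics/s2.png',np.vstack([cv2.resize(p[60:310,130:380],(560,560))]))
cv2.imwrite('pics/s3.png',np.hstack([cv2.resize(p[90:310,150:370],(400,400)),cv2.resize(q[90:310,160:380],(400,400))]))"
```

```text
21.25 q [ 0.48   0.515  1.851 -0.831  0.98   0.904] p [488.  125.5  48.1] F [-0.4 -0.3 -0.1]
scene handle [535.9 -90.8] [99. 11.] yaw-bay -0.22 in bay x 1.8 y 0.4 z 223.7
scene top [536.1 -89.1] [160. 102.] yaw-bay 0.03 in bay x 0.2 y 0.9 z 189.3
side handle [533.8 -90.9] [100.  10.] yaw-bay -1.41 in bay x 1.5 y -1.7 z 225.8
side top [534.5 -89.2] [160. 101.] yaw-bay -0.17 in bay x -0.0 y -0.7 z 191.0
ferrule [359.8 -59.1  27.2] 32.6 ((372.0732116699219, -53.032981872558594), (64.72486877441406, 32.598350524902344), 16.383119583129883)
block [711.1  36.8  48.6] 53.3 ((712.0471801757812, 39.8587532043457), (35.16253662109375, 33.35384750366211), 20.261028289794922)
can [ 545.2 -255.5  129.5] 151.0 ((545.2542114257812, -254.7684326171875), (42.729331970214844, 5.371190547943115), 41.10287094116211)Traceback (most recent call last):
  File "bay.py", line 20, in <module>
    sh=np.array([pc(back[:,0]-a[0]*back[:,1])[0]-50,(pc(L[:,1])[0]+pc(Rr[:,1])[2])/2])
                                                     ~~^^^^^^^^
  File "bay.py", line 19, in <lambda>
    pc=lambda v:np.percentile(v,[3,50,97]).round(1)
                ~~~~~~~~~~~~~^^^^^^^^^^^^^
    return _quantile_unchecked(
        a, q, axis, out, overwrite_input, method, keepdims, weights)
    return _ureduce(a,
                    func=_quantile_ureduce_func,
    ...<5 lines>...
                    overwrite_input=overwrite_input,
                    method=method)
    r = func(a, **kwargs)
    result = _quantile(arr,
                       quantiles=q,
    ...<2 lines>...
                       out=out,
                       weights=wgt)
    slices_having_nans = np.isnan(arr[-1, ...])
                                  ~~~^^^^^^^^^
IndexError: index -1 is out of bounds for axis 0 with size 0
```

View pics/s3.png

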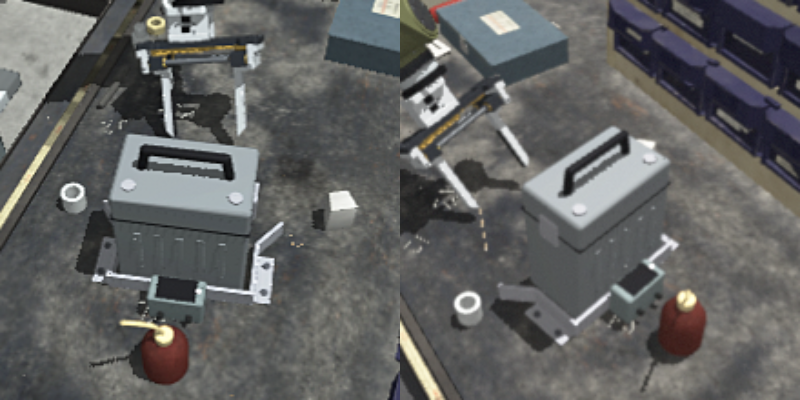

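The pictures show the pack upright in the bay at (185,220), square against the back stop. The hand is clear behind it, and the ferrule, block and can have not moved. Handing in.

```bash
python3 -c "
from cell import manip
print(manip.sign_off())"
```

```text
the job is handed in; nothing more can be done
None
```

The pack stands upright and square in the charging bay with its leading face against the back stop, within about 2 mm and 0.3° by camera; the hand is clear, the oil can, block and ferrule have not moved, and the job is handed in at about 22 s.

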